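# Refit the rolling mill's handwheel and reset its interlock

## Robot

A 6-joint arm with a two-finger parallel gripper is mounted at the origin on the work surface. World frame = base frame: x ahead of the robot, y to its left, z up, the work surface at z = 0. Lengths are in m, angles in rad, forces in N, time in s.
With the tool pointing down it reaches from about 0.3 to 0.775 m from the base axis. Payload 14.6 kg.
Tool frame: the origin (TCP) lies between the finger pads; the fingertips stand 19 mm ahead of it and the grasp point (between the pads) is the TCP; z points along the fingers, y is the line along which they close (so a half turn about z gives the same grasp; the last joint's range is limited). The gripper opens to 94 mm and grips with 3 to 60 N. Pads are 16 mm wide; open, the fingers measure 119 mm over their backs; the gripper's body (75 mm by 177 mm) begins 78 mm behind the grasp point.
Start: joints at [-1.385, 0.3, 1.521, -0, 1.321, -0.067], TCP at [0.138, -0.533, 0.224] pointing down, gripper open.
Joint ranges: [-3.03, 3.03], [-0.79, 2.21], [0.23, 2.52], [-1.04, 4.18], [0, 3.07], [-2.55, 2.55]. Speed limits (rad/s): [2.22, 2.22, 2.57, 3.14, 3.14, 3.14].

## Interface

Orientations are given as a rotation vector (axis times angle).
In Python, from station import observe, cams, bot gives the robot as it stands.
- The arm moves only by the shell command python3 -m crank 'ROWS' [FORCE]. ROWS is text: rows parted by semicolons, each of 7 numbers parted by spaces: the shift along the tool's x, y, z in mm, then the turn, a rotation vector about the tool's x, y, z in rad, then the closure, from 0 (fully open) to 1 (shut). In form: x y z rx ry rz jaw; .... A call has 1 to 8 rows; each row shifts and turns the commanded pose from where the row before left it, along the tool's axes as they then stand; what a row does not reach is not made up. A row lasts 1/12 s, in which the tool goes at most 41.7 mm and 7.16 degrees, less where a joint would pass 70% of its speed; a pose out of reach is approached as far as the arm can. A call is refused whole if a number of a shift passes 41.7 or a number of a turn 0.125, either way. A call with a gripper value outside its range is refused whole. The fingers move at their own pace and stop on an object; FORCE is the grip in N (left out, the last holds). Time passes only in rows, so rows that do not move let the fingers close. It gives the time, the measured TCP pose, the force, the opening and the grip force at its end, in the units of the state.
- observe(): the state, without advancing time (a new reading comes with each control period).
- cams.snapshot(name): name is "side" or "top"; returns a dict with "color" (480x640x3 uint8, red, green, blue), "range_z" (480x640 float32, m along the optical axis (not along the pixel's ray), 0 where there is no reading), "vfov" (degrees; the focal length in pixels is half the picture's height over the tangent of half this angle, whatever the lens; pixels are square), "cx", "cy" (the principal point, pixels), "xyz" and "orientation" of the camera in the world. Camera axes: x right, y up, looking along -z (the intrinsics and any distortion apply to the point x, -y, -z); pixel columns grow to the right and rows downward; lengths in m; the calibration is good to about 2 mm. A picture is of the moment at which its call begins.
- bot.hand_in(): hands the job in; it is judged then, once.
The state is a dict: "t": time; "joint_pos": joint angles; "dq": joint speeds; "joint_torque": joint torques, N m; "eef_pos": TCP position; "tool_rot": TCP orientation; "wrist_force": force on the tool from outside, world axes, zero at the start; "ft_torque": the same for the moment, N m; "opening": finger opening in m; "finger_force": force on a finger pad.
Only numpy, scipy, OpenCV 4.12 (cv2) and the standard library are available. Lean on these libraries where they do the work, as an engineer would, in place of code of your own. Each camera call takes 0.05 s, during which the arm holds its last target. There are 200 camera calls.

## Task

The handwheel of the blue bench rolling mill has been taken off and lies on the jeweller's bench, which tripped the mill's interlock. Fit the wheel's square bore over the square end of the mill's upright spindle and lower it gently, without dropping it, until its hub sits fully home on the brass collar; then push the round red reset plunger on the mill's grey box all the way down and let it spring back up. Leave the jar, the pliers and the steel block where they are.

Things in the scene. Friction and masses are not known exactly. Their poses are not given: they have to be found in the camera images.
- wheel: Loose handwheel 124 mm across, 0.35 kg, flat on the bench, right way up. Red rim (z 0-14 mm), four dark spokes along +-x, +-y (z 2-12 mm), square steel hub 36 x 36 mm, z 0-50 mm: grip it across two parallel sides, above the spokes. Square bore 22 x 22 mm right through. Origin: centre of underside; z up along the bore; x, y square to the sides of hub and bore, so each quarter turn fits alike.
- mill: Blue and grey bench rolling mill, fixed. Origin: on the bench, straight below the spindle axis; z up. Blue frame 100 (x) x 130 (y) mm about it, top at 150 mm, the upright spindle on top. Grey base 16 mm high from x -75 to +195 mm. Grey box (80 x 90 mm, top at 134 mm) centred at x = +145 mm carries the red reset plunger.
- seat (a point): Centre of the upper face of the brass collar (48 mm across, 160 mm above the bench) on the mill's spindle: where the centre of the hub's underside must rest. z up along the spindle; x, y square to the sides of its 20 x 20 mm steel square, which rises 44 mm above this point, the last 8 mm tapered to 13 x 13 mm. The spindle turns only stiffly (0.5 N m).
- reset_top (a point): Centre of the top face of the round red reset plunger, 40 mm across, when up 162 mm above the bench. Moves down with it.
- reset (a joint): Stroke of the reset plunger, downward: 0 up, 0.012 m fully down. It is sprung: about 1.4 N to start, 4.5 N fully down; springs back when let go.
- jar: Bystander: loose amber glass jar with a black cap and orange label, 54 mm across, 75 mm tall, standing. Origin: centre of the underside.
- block: Bystander: loose flat steel bench block, 80 x 80 x 20 mm. Origin: centre of the underside.
- pliers: Bystander: loose pliers with blue handles lying flat, about 135 mm long, 55 mm wide, 11 mm high. Origin: under the pivot; x towards the jaws.
There are look-alikes about, which are no part of the job. There is more than one size of the wheel; the one meant has the size given above.

How it is judged:
By the outcome, as a careful person would: the job done as asked, in the order asked, and still so for the second after the job is handed in, with the robot touching nothing.
It also fails if it takes over 61 s, if anything falls off the work surface, if the arm or the gripper's body presses on something with over 40 N, if the wrist force passes 120 N, or if a joint passes its speed limit or range.

## Working session

There is one attempt and no reset: what is moved stays moved. The work goes in short steps, Python scripts to look and compute and a shell command to move; the robot and the scene stay as the last step left them, time stands still between calls to the robot, and variables do not carry over. Pictures are saved under pics/ and viewed, at most 10 in all, crops included, and the job is handed in when it is done.

```bash
mkdir -p pics; ls; cat > h.py <<'E'
import numpy as np,cv2
from station import observe,cams,bot
from scipy.spatial.transform import Rotation as R
def snap(n):
    s=cams.snapshot(n); return s
def cloud(s):
    h,w=s["range_z"].shape; f=h/2/np.tan(np.radians(s["vfov"])/2)
    u,v=np.meshgrid(np.arange(w),np.arange(h)); z=s["range_z"]
    p=np.stack([(u-s["cx"])/f*z,-(v-s["cy"])/f*z,-z],-1)
    return p@rot(s).T+np.array(s["xyz"])
def rot(s):
    o=np.array(s["orientation"]); return R.from_rotvec(o).as_matrix() if o.shape==(3,) else o
E
python3 - <<'E'
from h import *
for n in("top","side"):
    s=snap(n); cv2.imwrite(f"pics/{n}0.png",s["color"][:,:,::-1]); np.savez(f"{n}0.npz",**{k:np.array(v) for k,v in s.items()})
    print({k:v for k,v in s.items() if k not in("color","range_z")})
print(observe())
E
```

```text
pics
{'vfov': 43.28392469734044, 'cx': 312.29890832181064, 'cy': 236.27250858833415, 'xyz': array([0.38706328, 0.00682584, 1.64740063]), 'orientation': array([ 0.07986656, -0.11270759, -1.56092128])}
{'vfov': 57.548210702230655, 'cx': 312.2735063291271, 'cy': 234.1359365338713, 'xyz': array([ 0.48845798, -0.62502324,  0.77179475]), 'orientation': array([ 0.74854682, -0.07897069, -0.15556635])}
{'t': 0.1, 'joint_pos': array([-1.38459952e+00,  3.00426512e-01,  1.52152237e+00,  3.55989439e-06,
        1.32069939e+00, -6.66069285e-02]), 'dq': array([ 0.00051853, -0.00226795,  0.00031712, -0.000709  , -0.00137564,
       -0.0010897 ]), 'joint_torque': array([ 1.45580070e-03, -5.32646549e+01, -3.53282619e+01,  7.10033672e-02,
        2.34873604e-02, -6.36949471e-05]), 'eef_pos': array([ 0.13751971, -0.53230546,  0.22393561]), 'tool_rot': array([-3.11548341e+00, -3.95912330e-01,  9.36514120e-05]), 'wrist_force': array([-0.05712286,  0.03441038,  0.64099436]), 'ft_torque': array([ 0.02565389, -0.01640316,  0.05170436]), 'finger_force': 0.0, 'opening': 0.09404724095338389}
```

View pics/top0.png

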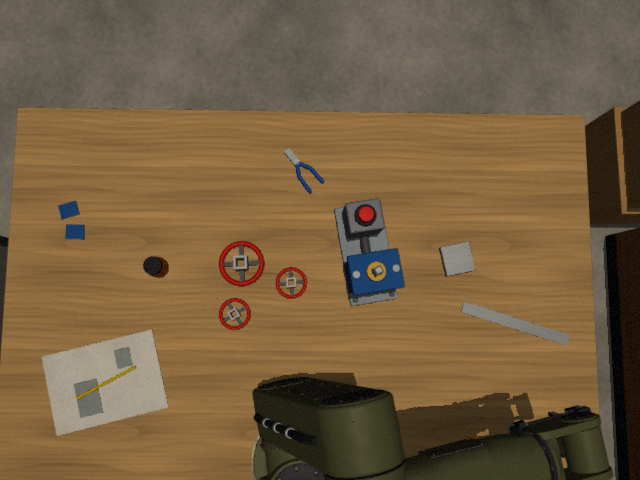

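View pics/side0.png

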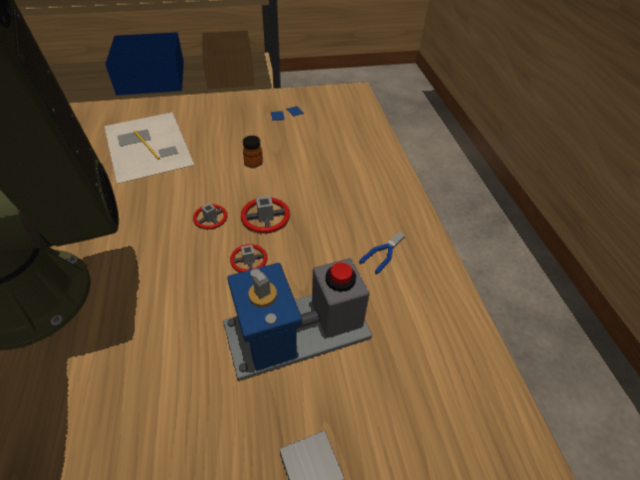

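The top view shows three red wheels: the largest at (241,263), smaller ones at (291,282) and (235,314). The mill spindle is at (377,271), the plunger at (366,214) and the jar at (155,267). Next I'll measure sizes and yaws.

```bash
cat >> h.py <<'E'
def ray(s,uv,z):
    uv=np.atleast_2d(uv).astype(float); h=s["range_z"].shape[0]; f=h/2/np.tan(np.radians(float(s["vfov"]))/2)
    d=np.c_[(uv[:,0]-s["cx"])/f,-(uv[:,1]-s["cy"])/f,-np.ones(len(uv))]@rot(s).T
    o=np.array(s["xyz"]); return o+d*((z-o[2])/d[:,2])[:,None]
def comps(m,amin=30):
    n,l,st,c=cv2.connectedComponentsWithStats(m.astype(np.uint8)); return [(l==i) for i in range(1,n) if st[i,4]>=amin]
def pix(m): v,u=np.nonzero(m); return np.c_[u,v]
def rect(p): # min-area rect of xy, mm
    (c,sz,a)=cv2.minAreaRect((p[:,:2]*1000).astype(np.float32)); return np.round(c,1),np.round(sz,1),round(a,1)
E
python3 - <<'E'
from h import *
for n in("top","side"):
    s=dict(np.load(f"{n}0.npz")); c=s["color"].astype(int); P=cloud(s); hsv=cv2.cvtColor(s["color"],cv2.COLOR_RGB2HSV).astype(int)
    red=((hsv[...,0]<6)|(hsv[...,0]>174))&(hsv[...,1]>170)&(hsv[...,2]>90)
    for m in comps(red):
        z=np.median(P[m][:,2]); q=ray(s,pix(m),z if z>.1 else .012)
        print(n,"red",pix(m).mean(0).round(),z.round(3),rect(q),cv2.minEnclosingCircle((q[:,:2]*1000).astype(np.float32)))
    gray=hsv[...,1]<60
    X=P[...,:3]
    for nm,lo,hi in(("hubs",.040,.06),("spindle",.185,.215),("resettop",.155,.17),("frame",.142,.156),("box",.128,.139),("jar",.06,.09)):
        k=(X[...,2]>lo)&(X[...,2]<hi)&(X[...,0]>.25)&(X[...,0]<.75)
        if nm=="resettop": k&=red
        for m in comps(k,15):
            print(n,nm,pix(m).mean(0).round(),len(pix(m)),X[m].mean(0).round(4),rect(X[m]))
E
```

```text
top red [366. 213.] 0.162 (array([ 628.9, -157.2]), array([35. , 37.9]), 89.8) ((629.1580200195312, -156.96255493164062), 19.435073852539062)
top red [241. 263.] 0.013 (array([513.9, 165.7]), array([118.1, 118.9]), 27.3) ((514.3718872070312, 165.1219024658203), 60.571964263916016)
top red [291. 282.] 0.01 (array([464. ,  30.7]), array([80.9, 80.6]), 64.0) ((463.6839599609375, 30.390907287597656), 41.407936096191406)
top red [234. 313.] 0.009 (array([380.3, 181.4]), array([79.8, 80.1]), 1.1) ((379.0951843261719, 181.08912658691406), 41.32533645629883)
top hubs [365. 243.] 131 [ 0.5674 -0.1679  0.0462] (array([ 566. , -167.5]), array([47. , 23.4]), 9.8)
top hubs [240. 262.] 131 [0.5143 0.1648 0.049 ] (array([514. , 164.9]), array([35.7, 36.8]), 5.7)
top hubs [160. 268.] 72 [0.4971 0.3737 0.0477] (array([497.5, 378.6]), array([31.7, 52.9]), 68.9)
top spindle [378. 270.] 76 [ 0.4853 -0.1807  0.2008] (array([ 485.6, -181.3]), array([19.3, 19.9]), 26.8)
top resettop [366. 214.] 181 [ 0.6286 -0.157   0.1619] (array([ 628.4, -157. ]), array([37.1, 37.3]), 69.0)
top frame [365. 216.] 168 [ 0.
[... 2741 characters left out ...]
  11.] 28 [0.6497 1.1349 0.1328] (array([ 648.1, 1135.6]), array([21.8, 32.1]), 79.5)
side box [340. 285.] 1063 [ 0.6273 -0.1702  0.133 ] (array([ 630. , -159.7]), array([79.4, 89.4]), 9.4)
side box [273. 332.] 187 [ 0.4982 -0.2471  0.1337] (array([ 498.2, -247.2]), array([97.4,  4.5]), 8.7)
side jar [274.  27.] 67 [0.6488 1.1347 0.0746] (array([ 649.3, 1141.1]), array([30.2, 29.3]), 0.2)
side jar [251. 142.] 210 [0.5039 0.3812 0.0714] (array([504.4, 384.5]), array([49.5, 46.1]), 82.7)
side jar [338. 313.] 496 [ 0.6225 -0.1918  0.075 ] (array([ 612.9, -182.7]), array([ 57.9, 114.8]), 52.6)
side jar [274. 350.] 387 [ 0.4968 -0.2471  0.0753] (array([ 494.4, -246.5]), array([24.5, 82.2]), 82.4)
```

```bash
python3 - <<'E'
import cv2
t=cv2.imread("pics/top0.png");s=cv2.imread("pics/side0.png")
r=lambda a:cv2.resize(a,(400,400),interpolation=cv2.INTER_CUBIC)
cv2.imwrite("pics/crop.png",cv2.hconcat([r(t[235:295,210:270]),r(t[240:300,345:405])]))
E
```

```text
(no output)
```

View pics/crop.png

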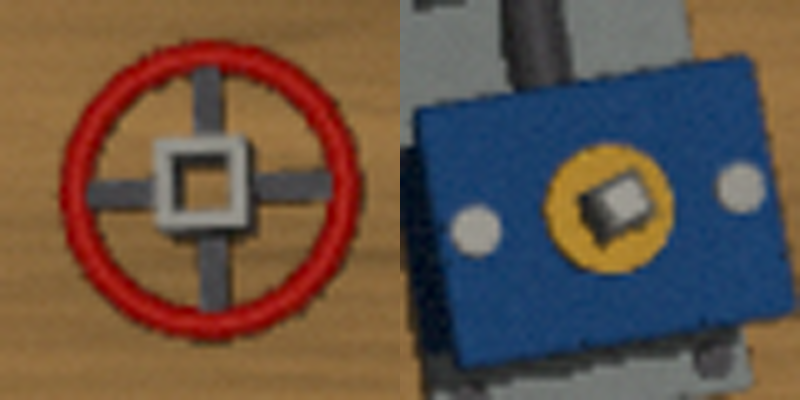

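The crops show the wheel's spokes almost square to the picture, and the spindle square turned relative to the mill frame. I'll refine both yaws and work out the approach.

```bash
cat >> h.py <<'E'
def rel(target,yaw,st=None):
    """shift mm in current tool axes, yaw change (tool closing line y to world angle yaw deg, mod 90)"""
    st=st or observe(); M=R.from_rotvec(st["tool_rot"]).as_matrix()
    a=np.degrees(np.arctan2(M[1,1],M[0,1])); d=(yaw-a+45)%90-45
    print("tcp",st["eef_pos"].round(4),"yaw_y",a.round(2),"zaxis",M[:,2].round(4),"q6",st["joint_pos"][5].round(2),"t",round(st["t"],2))
    print("shift tool mm",((np.array(target)-st["eef_pos"])@M*1000).round(1),"rz tool rad",np.radians(-d).round(4))
E
python3 - <<'E'
from h import *
def yaw_normals(P,z):  # fold angles mod 90 of edges along boundary
    pass
for n in("top","side"):
    s=dict(np.load(f"{n}0.npz")); P=cloud(s); hsv=cv2.cvtColor(s["color"],cv2.COLOR_RGB2HSV).astype(int)
    for nm,c,lo,hi,r in(("hub",(.515,.164),.02,.06,.03),("spin",(.487,-.183),.164,.215,.018),("frame",(.487,-.183),.145,.155,.1)):
        k=(P[...,2]>lo)&(P[...,2]<hi)&(np.hypot(P[...,0]-c[0],P[...,1]-c[1])<r)
        q=P[k]; print(n,nm,len(q),rect(q))
        # vertical faces: local normals by gradients
        N=np.cross(np.roll(P,-1,1)-np.roll(P,1,1),np.roll(P,-1,0)-np.roll(P,1,0)); N/=np.linalg.norm(N,axis=-1,keepdims=True)+1e-12
        kk=k&(abs(N[...,2])<.3); a=np.arctan2(N[kk][:,1],N[kk][:,0])
        w=np.exp(4j*a).mean() if kk.any() else 0; print("   normals",kk.sum(),np.degrees(np.angle(w)/4)%90,abs(w))
    # spokes: dark low-saturation pixels in annulus
    V=ray(s,pix(np.ones(hsv.shape[:2])),.012).reshape(480,640,3)
    c=np.array((.5142,.1652) if n=="top" else (.5155,.1615)); d=V[...,:2]-c; rr=np.hypot(d[...,0],d[...,1])
    m=(rr>.03)&(rr<.048)&(hsv[...,1]<80)
    a=np.arctan2(d[m][:,1],d[m][:,0]); print(n,"spokes",m.sum(),np.degrees(np.angle(np.exp(4j*a).mean())/4))
rel((.515,.164,.15),4)
E
```

```text
top hub 154 (array([514.1, 164.9]), array([36.4, 36.7]), 3.8)
   normals 102 3.6202236238234926 0.6336927159933312
top spin 97 (array([ 484.6, -181.8]), array([31.1, 27.2]), 54.6)
   normals 50 31.535164733692188 0.3542383258106521
top frame 1574 (array([ 485.7, -181.3]), array([ 99.7, 130.2]), 9.8)
   normals 182 1.1512065598962467 0.6846428014248425
top spokes 103 2.887672228624805
side hub 288 (array([516.6, 163.5]), array([36.4, 43. ]), 3.5)
   normals 146 1.0683750653403852 0.40879089187846407
side spin 311 (array([ 487.6, -183.6]), array([20.2, 22.5]), 27.9)
   normals 197 24.867731390783227 0.4555587088289141
side frame 3007 (array([ 488. , -184.3]), array([100. , 130.5]), 9.7)
   normals 222 88.66990574988263 0.4408107189895763
side spokes 161 1.7022802074096381
tcp [ 0.1375 -0.5323  0.2239] yaw_y -75.52 zaxis [-2.e-04  1.e-03 -1.e+00] q6 -0.07 t 0.1
shift tool mm [ 539.6 -579.7   74.6] rz tool rad 0.183
```

```bash
R="";
python3 -m crank '22.5 -24.2 -4 0 0 0 0.3;22.5 -24.2 -4 0 0 0 0.3;22.5 -24.2 0 0 0 0 0.3;22.5 -24.2 0 0 0 0 0.3;22.5 -24.2 0 0 0 0 0.3;22.5 -24.2 0 0 0 0 0.3;22.5 -24.2 0 0 0 0 0.3;22.5 -24.2 0 0 0 0 0.3'
python3 -m crank '22.5 -24.2 0 0 0 0 0.3;22.5 -24.2 0 0 0 0 0.3;22.5 -24.2 0 0 0 0 0.3;22.5 -24.2 0 0 0 0 0.3;22.5 -24.2 0 0 0 0 0.3;22.5 -24.2 0 0 0 0 0.3;22.5 -24.2 0 0 0 0 0.3;22.5 -24.2 0 0 0 0 0.3'
python3 -m crank '22.5 -24.2 0 0 0 0 0.3;22.5 -24.2 0 0 0 0 0.3;22.5 -24.2 0 0 0 0 0.3;22.5 -24.2 0 0 0 0 0.3;22.5 -24.2 0 0 0 0 0.3;22.5 -24.2 0 0 0 0 0.3;22.5 -24.2 0 0 0 0 0.3;22.5 -24.2 0 0 0 0 0.3'
python3 -m crank '0 0 0 0 0 0.09 0.3;0 0 0 0 0 0.09 0.3;0 0 0 0 0 0 0.3;0 0 0 0 0 0 0.3'
python3 - <<'E'
from h import *
rel((.515,.164,.038),3); print(observe()["opening"],observe()["wrist_force"])
E
```

```text
t: 0.77
eef_pos: [0.2637, -0.2985, 0.2323]
tool_rot: [-3.116, -0.396, 0.0]
wrist_force: [0.5, -0.8, 0.1]
opening: 0.0653
finger_force: 0.0
t: 1.43
eef_pos: [0.3896, -0.0659, 0.2324]
tool_rot: [3.116, 0.396, 0.0]
wrist_force: [0.0, -0.6, 0.5]
opening: 0.0662
finger_force: 0.0
t: 2.1
eef_pos: [0.5155, 0.1666, 0.2321]
tool_rot: [3.116, 0.396, -0.001]
wrist_force: [1.1, -0.4, 0.2]
opening: 0.0657
finger_force: 0.0
t: 2.43
eef_pos: [0.515, 0.1648, 0.2322]
tool_rot: [3.139, 0.119, -0.001]
wrist_force: [0.1, 0.6, -0.3]
opening: 0.066
finger_force: 0.0
tcp [0.515  0.1648 0.2322] yaw_y -85.67 zaxis [-5.e-04 -1.e-04 -1.e+00] q6 1.74 t 2.43
shift tool mm [  0.    0.8 194.2] rz tool rad 0.0232
0.0660332952977525 [ 0.06479389  0.58336394 -0.27328311]
```

```bash
python3 -m crank '0 0.8 30 0 0 0.023 0.3;0 0 36 0 0 0 0.3;0 0 36 0 0 0 0.3;0 0 36 0 0 0 0.3;0 0 30 0 0 0 0.3;0 0 16 0 0 0 0.3;0 0 10 0 0 0 0.3;0 0 0 0 0 0 0.3'
python3 -m crank '0 0 0 0 0 0 0.6;0 0 0 0 0 0 0.8;0 0 0 0 0 0 0.8;0 0 0 0 0 0 0.8;0 0 0 0 0 0 0.8;0 0 0 0 0 0 0.8' 10
python3 -m crank '0 0 0 0 0 0 1;0 0 0 0 0 0 1;0 0 0 0 0 0 1;0 0 0 0 0 0 1' 45
```

```text
t: 3.1
eef_pos: [0.5144, 0.1636, 0.0369]
tool_rot: [3.14, 0.081, -0.004]
wrist_force: [1.0, -0.1, -0.7]
opening: 0.0658
finger_force: 0.0
t: 3.6
eef_pos: [0.5156, 0.1643, 0.0392]
tool_rot: [-3.14, -0.079, -0.002]
wrist_force: [-1.8, -0.2, 6.9]
opening: 0.0359
finger_force: 10.0
t: 3.93
eef_pos: [0.5156, 0.1642, 0.0392]
tool_rot: [-3.14, -0.079, -0.002]
wrist_force: [-1.9, -0.4, 7.5]
opening: 0.036
finger_force: 45.0
```

```bash
python3 -m crank '0 0 -10 0 0 0 1;0 0 -20 0 0 0 1;0 0 -35 0 0 0 1;0 0 -38 0 0 0 1;0 0 -38 0 0 0 1;0 0 -38 0 0 0 1;0 0 -38 0 0 0 1;0 0 -20 0 0 0 1'
python3 -m crank '0 0 0 0 0 0 1;0 0 0 0 0 0 1;0 0 0 0 0 0 1'
python3 - <<'E'
from h import *
rel((.487,-.183,.275),28); o=observe(); print(o["opening"],o["wrist_force"],o["ft_torque"])
for n in("top","side"):
    s=snap(n); cv2.imwrite(f"pics/{n}1.png",s["color"][:,:,::-1]); np.savez(f"{n}1.npz",**{k:np.array(v) for k,v in s.items()})
    hsv=cv2.cvtColor(s["color"],cv2.COLOR_RGB2HSV).astype(int); P=cloud(s)
    red=((hsv[...,0]<6)|(hsv[...,0]>174))&(hsv[...,1]>170)&(hsv[...,2]>60)&(P[...,2]>.19)&(P[...,1]>0)
    for m in comps(red,15): print(n,pix(m).mean(0).round(),len(pix(m)),P[m].mean(0).round(4),P[m][:,2].min(),P[m][:,2].max(),rect(P[m]))
E
```

```text
t: 4.6
eef_pos: [0.5154, 0.1641, 0.2806]
tool_rot: [-3.14, -0.078, -0.007]
wrist_force: [0.4, -0.2, -3.3]
opening: 0.0357
finger_force: 45.0
t: 4.85
eef_pos: [0.5145, 0.1639, 0.2735]
tool_rot: [3.14, 0.078, -0.005]
wrist_force: [0.1, -0.4, -4.7]
opening: 0.0358
finger_force: 45.0
tcp [0.5145 0.1639 0.2735] yaw_y -87.15 zaxis [-3.e-03 -8.e-04 -1.e+00] q6 1.76 t 4.85
shift tool mm [-44.7 345.1  -1.1] rz tool rad -0.4389
0.03582898285325205 [ 0.1428172  -0.40290742 -4.71007019] [ 0.02843885 -0.01826317 -0.00836299]
top [216. 273.] 79 [0.4733 0.1993 0.2473] 0.23743271353271522 0.25432551648849366 (array([473.5, 199.7]), array([39.8, 13.2]), 51.7)
side [257. 138.] 592 [0.5135 0.1453 0.2453] 0.2368955974253084 0.28479755174684335 (array([514.4, 156.1]), array([112.4, 117.6]), 86.9)
```

View pics/side1.png

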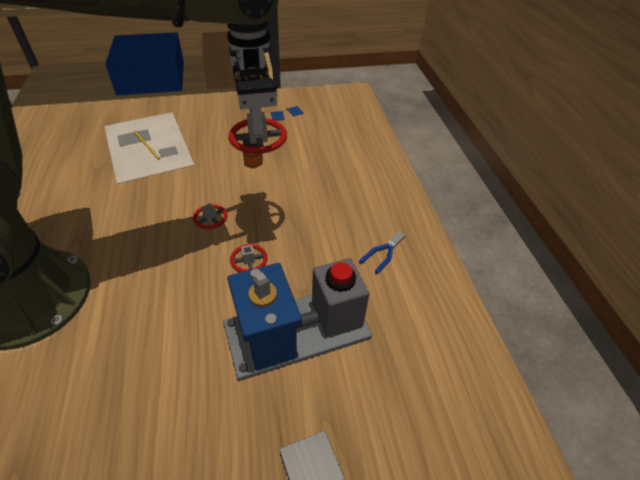

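The side view shows the wheel held level at (257,138). I'll move it above the spindle and compare the two there.

```bash
python3 -m crank '-3.7 15 0 0 0 0 1;-3.7 25 0 0 0 0 1;-3.7 30 0 0 0 0 1;-3.7 32 0 0 0 0 1;-3.7 32 0 0 0 0 1;-3.7 32 0 0 0 0 1;-3.7 32 0 0 0 0 1;-3.7 32 0 0 0 0 1'
python3 -m crank '-3.7 32 0 0 0 0 1;-3.7 32 0 0 0 0 1;-3.7 30 0 0 0 0 1;-4 21 0 0 0 0 1;0 0 0 0 0 -0.11 1;0 0 0 0 0 -0.11 1;0 0 0 0 0 -0.11 1;0 0 0 0 0 -0.109 1'
python3 -m crank '0 0 0 0 0 0 1;0 0 0 0 0 0 1;0 0 0 0 0 0 1'
cat > m.py <<'E'
from h import *
import sys
rel((.487,-.183,.275),28); o=observe(); print(o["opening"],o["wrist_force"].round(1),o["ft_torque"].round(2))
for n in("side","top"):
    s=snap(n); cv2.imwrite(f"pics/{n}{sys.argv[1]}.png",s["color"][:,:,::-1]); np.savez(f"{n}{sys.argv[1]}.npz",**{k:np.array(v) for k,v in s.items()})
    hsv=cv2.cvtColor(s["color"],cv2.COLOR_RGB2HSV).astype(int); P=cloud(s)
    red=((hsv[...,0]<6)|(hsv[...,0]>174))&(hsv[...,1]>170)&(hsv[...,2]>60)&(P[...,2]>.12)&(np.hypot(P[...,0]-.487,P[...,1]+.183)<.09)
    for m in comps(red,15): print(n,pix(m).mean(0).round(),len(pix(m)),rect(P[m]))
    q=P[red]; A=np.c_[q[:,:2]-[.487,-.183],np.ones(len(q))]; print(" tilt/height",np.linalg.lstsq(A,q[:,2],rcond=None)[0].round(4),q[:,2].min(),q[:,2].max())
E
python3 m.py 2
```

```text
t: 5.62
eef_pos: [0.4963, -0.0685, 0.2742]
tool_rot: [-3.14, -0.078, 0.003]
wrist_force: [0.1, -0.1, -3.6]
opening: 0.036
finger_force: 45.0
t: 6.28
eef_pos: [0.4873, -0.1828, 0.2739]
tool_rot: [-3.045, -0.768, 0.003]
wrist_force: [0.1, 0.6, -4.5]
opening: 0.0354
finger_force: 45.0
t: 6.53
eef_pos: [0.4876, -0.1826, 0.2748]
tool_rot: [-3.049, -0.754, 0.001]
wrist_force: [0.2, 0.1, -3.1]
opening: 0.0359
finger_force: 45.0
tcp [ 0.4876 -0.1826  0.2748] yaw_y -62.2 zaxis [-1.e-03  4.e-04 -1.e+00] q6 0.66 t 6.53
shift tool mm [-0.7  0.1 -0.2] rz tool rad -0.0035
0.0359356387929256 [ 0.2  0.1 -3.1] [-0.02 -0.02  0.02]
side [257. 272.] 1185 (array([ 485.9, -192.3]), array([106.4, 120.6]), 78.7)
 tilt/height [-0.0187 -0.0025  0.2479] 0.1479706209319236 0.36006232637301533
top [362. 254.] 108 (array([ 520.1, -139. ]), array([13.8, 54.8]), 57.3)
top [395. 286.] 85 (array([ 444.8, -214.1]), array([13.6, 45.1]), 32.1)
 tilt/height [-0.1003  0.1381  0.2477] 0.15527453610667075 0.5121630805405786
```

View pics/side2.png

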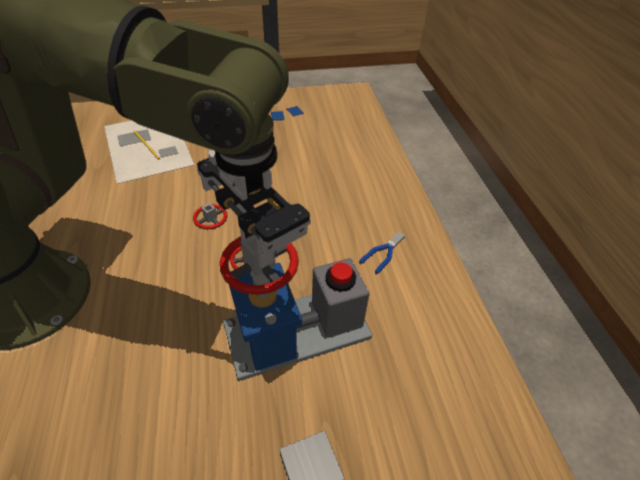

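The side view shows the wheel above the spindle at (257,265). The rim centre comes from a circle fit in both cameras.

```bash
python3 - <<'E'
from h import *
from scipy.optimize import least_squares
for n,sp in(("side",(487.7,-183.8)),("top",(485.6,-181.6))):
    s=dict(np.load(f"{n}2.npz")); hsv=cv2.cvtColor(s["color"],cv2.COLOR_RGB2HSV).astype(int); P=cloud(s)
    red=((hsv[...,0]<6)|(hsv[...,0]>174))&(hsv[...,1]>150)&(hsv[...,2]>50)&(abs(P[...,2]-.245)<.02)&(np.hypot(P[...,0]-.487,P[...,1]+.183)<.085)
    # torus mid-circle fit: mean of rim ring pixels, ray to z .247, fit radius free
    q=ray(s,pix(red),.245)[:,:2]*1000
    f=least_squares(lambda p:np.hypot(q[:,0]-p[0],q[:,1]-p[1])-p[2],[487,-183,55],loss="soft_l1",f_scale=2)
    print(n,len(q),"ray-fit",f.x.round(1),"minus spindle",(f.x[:2]-sp).round(1))
    g=P[red][:,:2]*1000
    f=least_squares(lambda p:np.hypot(g[:,0]-p[0],g[:,1]-p[1])-p[2],[487,-183,55],loss="soft_l1",f_scale=2)
    print(n,"cloud-fit",f.x.round(1),(f.x[:2]-sp).round(1))
    # reference: wheel on bench in picture 0
    s=dict(np.load(f"{n}0.npz")); hsv=cv2.cvtColor(s["color"],cv2.COLOR_RGB2HSV).astype(int); P=cloud(s)
    red=((hsv[...,0]<6)|(hsv[...,0]>174))&(hsv[...,1]>150)&(hsv[...,2]>50)&(np.hypot(P[...,0]-.515,P[...,1]-.164)<.085)&(P[...,2]<.03)
    g=ray(s,pix(red),.009)[:,:2]*1000
    f=least_squares(lambda p:np.hypot(g[:,0]-p[0],g[:,1]-p[1])-p[2],[515,164,55],loss="soft_l1",f_scale=2)
    print(n,"bench rim",f.x.round(1))
E
```

```text
side 1187 ray-fit [ 488.2 -184.5   54.5] minus spindle [ 0.5 -0.7]
side cloud-fit [ 488.2 -186.9   54.1] [ 0.5 -3.1]
side bench rim [515.9 162.9  54.8]
top 202 ray-fit [ 489.3 -183.1   55.3] minus spindle [ 3.7 -1.5]
top cloud-fit [ 489.  -182.5   55.1] [ 3.4 -0.9]
top bench rim [514.7 165.7  54.9]
```

```bash
python3 -m crank '-0.8 -1.1 6 0 0 0 1;0 0 8 0 0 0 1;0 0 8 0 0 0 1;0 0 5 0 0 0 1;0 0 0 0 0 0 1;0 0 0 0 0 0 1'
python3 -m crank '0 0 1.5 0 0 0 1;0 0 1.5 0 0 0 1;0 0 0 0 0 0 1'
python3 -m crank '0 0 1.5 0 0 0 1;0 0 1.5 0 0 0 1;0 0 0 0 0 0 1'
python3 -m crank '0 0 1.5 0 0 0 1;0 0 1.5 0 0 0 1;0 0 0 0 0 0 1'
```

```text
t: 7.13
eef_pos: [0.4864, -0.1821, 0.2481]
tool_rot: [-3.048, -0.76, 0.001]
wrist_force: [-0.9, 1.0, -3.1]
opening: 0.0358
finger_force: 45.0
t: 7.38
eef_pos: [0.4865, -0.1821, 0.2454]
tool_rot: [-3.048, -0.76, -0.0]
wrist_force: [0.5, -0.5, -3.5]
opening: 0.0356
finger_force: 45.0
t: 7.63
eef_pos: [0.4864, -0.1821, 0.2422]
tool_rot: [-3.048, -0.76, 0.0]
wrist_force: [0.1, -0.6, -3.0]
opening: 0.0357
finger_force: 45.0
t: 7.88
eef_pos: [0.4864, -0.1821, 0.2391]
tool_rot: [-3.048, -0.76, 0.001]
wrist_force: [0.9, -0.7, -3.7]
opening: 0.036
finger_force: 45.0
```

```bash
python3 -m crank '0 0 1.5 0 0 0 1;0 0 1 0 0 0 1;0 0 0 0 0 0 1'
python3 -m crank '0 0 1 0 0 0 1;0 0 1 0 0 0 1;0 0 0 0 0 0 1'
python3 -m crank '0 0 1 0 0 0 1;0 0 0 0 0 0 1'
python3 -m crank '0 0 1 0 0 0 1;0 0 0 0 0 0 1'
python3 -c "from station import observe as o;print(o()['wrist_force'],o()['ft_torque'])"
```

```text
t: 8.13
eef_pos: [0.4864, -0.1821, 0.2367]
tool_rot: [-3.048, -0.76, 0.0]
wrist_force: [0.5, -0.3, -4.0]
opening: 0.0358
finger_force: 45.0
t: 8.38
eef_pos: [0.4864, -0.1821, 0.2347]
tool_rot: [-3.048, -0.76, 0.0]
wrist_force: [-0.5, 0.4, -4.1]
opening: 0.0355
finger_force: 45.0
t: 8.55
eef_pos: [0.4865, -0.1821, 0.2338]
tool_rot: [-3.048, -0.76, 0.0]
wrist_force: [0.0, -0.5, -3.9]
opening: 0.0356
finger_force: 45.0
t: 8.72
eef_pos: [0.4865, -0.1821, 0.2328]
tool_rot: [-3.048, -0.76, 0.0]
wrist_force: [1.4, -0.1, -4.2]
opening: 0.0355
finger_force: 45.0
[ 1.40287804 -0.07596779 -4.15599688] [-0.07522633 -0.07567162  0.0545032 ]
```

```bash
python3 -m crank '0 0 1.5 0 0 0 1;0 0 1.5 0 0 0 1;0 0 0 0 0 0 1'
python3 -m crank '0 0 2 0 0 0 1;0 0 2 0 0 0 1;0 0 0 0 0 0 1'
python3 -c "from station import observe as o;print(o()['wrist_force'],o()['ft_torque'])"
python3 -m crank '0 0 2 0 0 0 1;0 0 2 0 0 0 1;0 0 0 0 0 0 1'
```

```text
t: 8.97
eef_pos: [0.4864, -0.1821, 0.2296]
tool_rot: [-3.048, -0.76, 0.0]
wrist_force: [0.1, -0.5, -4.6]
opening: 0.0358
finger_force: 45.0
t: 9.22
eef_pos: [0.4864, -0.1821, 0.2255]
tool_rot: [-3.048, -0.76, 0.0]
wrist_force: [-0.0, -1.2, -4.3]
opening: 0.0356
finger_force: 45.0
[-0.04925445 -1.19626919 -4.25389111] [-0.20050118 -0.12273383 -0.01182468]
t: 9.47
eef_pos: [0.4864, -0.1821, 0.2215]
tool_rot: [-3.048, -0.76, 0.0]
wrist_force: [1.0, 0.0, -4.1]
opening: 0.0358
finger_force: 45.0
```

```bash
python3 -m crank '0 0 2 0 0 0 1;0 0 2 0 0 0 1;0 0 2 0 0 0 1;0 0 2 0 0 0 1;0 0 0 0 0 0 1'
python3 -m crank '0 0 2 0 0 0 1;0 0 2 0 0 0 1;0 0 2 0 0 0 1;0 0 2 0 0 0 1;0 0 0 0 0 0 1'
python3 -m crank '0 0 1.5 0 0 0 1;0 0 1.5 0 0 0 1;0 0 0 0 0 0 1'
python3 -m crank '0 0 1 0 0 0 1;0 0 1 0 0 0 1;0 0 0 0 0 0 1'
```

```text
t: 9.88
eef_pos: [0.4864, -0.1821, 0.2135]
tool_rot: [-3.048, -0.76, 0.0]
wrist_force: [0.2, -1.3, -4.5]
opening: 0.0357
finger_force: 45.0
t: 10.3
eef_pos: [0.4865, -0.1821, 0.2056]
tool_rot: [-3.048, -0.76, 0.0]
wrist_force: [0.7, -1.4, -5.1]
opening: 0.0356
finger_force: 45.0
t: 10.55
eef_pos: [0.4865, -0.1821, 0.2027]
tool_rot: [-3.048, -0.76, 0.0]
wrist_force: [1.1, -1.9, -3.9]
opening: 0.036
finger_force: 45.0
t: 10.8
eef_pos: [0.4865, -0.1821, 0.2008]
tool_rot: [3.048, 0.76, -0.0]
wrist_force: [2.1, -1.0, -4.6]
opening: 0.0357
finger_force: 45.0
```

```bash
python3 -m crank '0 0 0.7 0 0 0 1;0 0 0 0 0 0 1'
python3 -m crank '0 0 0.7 0 0 0 1;0 0 0 0 0 0 1'
python3 -m crank '0 0 0.5 0 0 0 1;0 0 0 0 0 0 1'
python3 -m crank '0 0 0.5 0 0 0 1;0 0 0 0 0 0 1'
```

```text
t: 10.97
eef_pos: [0.4865, -0.1821, 0.2002]
tool_rot: [-3.048, -0.76, -0.0]
wrist_force: [1.0, -1.2, -3.7]
opening: 0.0358
finger_force: 45.0
t: 11.13
eef_pos: [0.4865, -0.1821, 0.1995]
tool_rot: [3.048, 0.76, 0.0]
wrist_force: [1.1, -1.5, -3.2]
opening: 0.0356
finger_force: 45.0
t: 11.3
eef_pos: [0.4865, -0.1822, 0.1992]
tool_rot: [3.048, 0.76, 0.0]
wrist_force: [-0.5, -0.3, -1.1]
opening: 0.0358
finger_force: 45.0
t: 11.47
eef_pos: [0.4865, -0.1821, 0.1992]
tool_rot: [3.048, 0.76, 0.001]
wrist_force: [-2.7, -0.2, 4.4]
opening: 0.0358
finger_force: 45.0
```

Contact at z = 0.1992 matches the grasp height plus 160 mm, so the hub is home. I'll seat it firmly, release and back off.

```bash
python3 -m crank '0 0 0.5 0 0 0 1;0 0 0 0 0 0 1;0 0 0 0 0 0 1'
python3 -m crank '0 0 0 0 0 0 0.62;0 0 0 0 0 0 0.55;0 0 0 0 0 0 0.45;0 0 0 0 0 0 0.35;0 0 0 0 0 0 0.3;0 0 0 0 0 0 0.3' 10
python3 -m crank '0 0 -5 0 0 0 0.3;0 0 -15 0 0 0 0.3;0 0 -30 0 0 0 0.3;0 0 -35 0 0 0 0.3;0 0 -10 0 0 0 0.3;0 0 0 0 0 0 0.3'
python3 m.py 3
python3 -c "
from h import *
rel((.6293,-.1583,.25),28)"
```

```text
t: 11.72
eef_pos: [0.4865, -0.1821, 0.1992]
tool_rot: [3.048, 0.76, 0.001]
wrist_force: [-4.3, 0.9, 10.2]
opening: 0.0357
finger_force: 45.0
t: 12.22
eef_pos: [0.4865, -0.1821, 0.1979]
tool_rot: [-3.048, -0.76, 0.0]
wrist_force: [0.7, 0.6, 0.1]
opening: 0.0641
finger_force: 0.0
t: 12.72
eef_pos: [0.4872, -0.1824, 0.2961]
tool_rot: [3.045, 0.759, 0.006]
wrist_force: [-0.7, 0.4, -1.0]
opening: 0.0657
finger_force: 0.0
tcp [ 0.4872 -0.1824  0.2961] yaw_y -62.0 zaxis [ 0.0048 -0.0022 -1.    ] q6 0.65 t 12.72
shift tool mm [-0.5  0.3 21.1] rz tool rad 0.0001
0.06569526380355313 [-0.7  0.4 -1. ] [-0.04 -0.01 -0.04]
side [261. 295.] 1237 (array([ 487.3, -185.1]), array([118.2, 118.9]), 82.6)
 tilt/height [0.0005 0.0058 0.172 ] 0.1472358809835964 0.17587542345993
top [361. 255.] 99 (array([ 523.2, -142.5]), array([13.8, 56. ]), 45.1)
top [392. 286.] 65 (array([ 447.3, -218.4]), array([13.2, 41.9]), 41.0)
 tilt/height [ 0.0076 -0.008   0.1731] 0.16181916150396258 0.18329666263147737
tcp [ 0.4863 -0.182   0.2922] yaw_y -61.99 zaxis [-6.e-04  3.e-04 -1.e+00] q6 0.65 t 12.82
shift tool mm [137.4  46.2  42.1] rz tool rad 0.0001
```

View pics/side3.png

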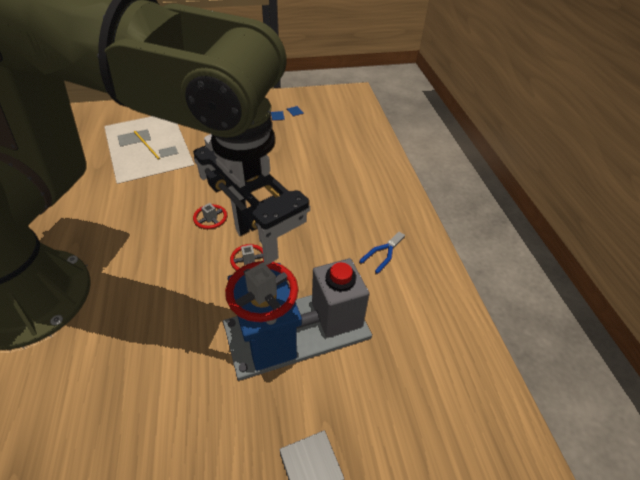

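The wheel sits level with its rim top at 173–174 mm, as it should when home (seen at (261,290)). Now the plunger, with jaws shut.

```bash
python3 -m crank '27.5 9.2 0 0 0 0 1;27.5 9.2 0 0 0 0 1;27.5 9.2 0 0 0 0 1;27.5 9.2 0 0 0 0 1;27.4 9.4 0 0 0 0 1;0 0 0 0 0 0 1' 10
python3 -m crank '0 0 25 0 0 0 1;0 0 35 0 0 0 1;0 0 25 0 0 0 1;0 0 12 0 0 0 1;0 0 6 0 0 0 1;0 0 0 0 0 0 1;0 0 0 0 0 0 1'
python3 -m crank '0 0 2 0 0 0 1;0 0 2 0 0 0 1;0 0 2 0 0 0 1;0 0 0 0 0 0 1'
python3 -m crank '0 0 2 0 0 0 1;0 0 2 0 0 0 1;0 0 0 0 0 0 1'
```

```text
t: 13.32
eef_pos: [0.632, -0.1571, 0.2885]
tool_rot: [-3.045, -0.762, 0.007]
wrist_force: [0.9, 0.4, 0.3]
opening: 0.0293
finger_force: 0.0
t: 13.9
eef_pos: [0.6298, -0.1586, 0.1912]
tool_rot: [3.048, 0.76, 0.002]
wrist_force: [-1.1, 0.0, -0.2]
opening: 0.0007
finger_force: 0.0
t: 14.23
eef_pos: [0.6295, -0.1584, 0.184]
tool_rot: [3.048, 0.76, 0.0]
wrist_force: [0.2, -0.4, 0.5]
opening: 0.0001
finger_force: 0.0
t: 14.48
eef_pos: [0.6295, -0.1584, 0.1798]
tool_rot: [3.048, 0.76, 0.0]
wrist_force: [1.1, -0.4, 1.2]
opening: 0.0006
finger_force: 0.8
```

```bash
python3 -m crank '0 0 2 0 0 0 1;0 0 2 0 0 0 1;0 0 2 0 0 0 1;0 0 0 0 0 0 1'
python3 -m crank '0 0 2 0 0 0 1;0 0 1 0 0 0 1;0 0 0 0 0 0 1'
python3 -m crank '0 0 1 0 0 0 1;0 0 1 0 0 0 1;0 0 0 0 0 0 1'
python3 -m crank '0 0 0.5 0 0 0 1;0 0 0.5 0 0 0 1;0 0 0 0 0 0 1'
```

```text
t: 14.82
eef_pos: [0.6296, -0.1584, 0.1738]
tool_rot: [3.048, 0.76, 0.0]
wrist_force: [1.4, -0.8, 2.9]
opening: 0.0005
finger_force: 1.6
t: 15.07
eef_pos: [0.6296, -0.1584, 0.171]
tool_rot: [3.048, 0.76, 0.0]
wrist_force: [0.4, 0.0, 3.8]
opening: 0.0006
finger_force: 1.9
t: 15.32
eef_pos: [0.6296, -0.1584, 0.1693]
tool_rot: [3.048, 0.76, 0.001]
wrist_force: [0.3, -0.3, 4.8]
opening: 0.0005
finger_force: 2.2
t: 15.57
eef_pos: [0.6297, -0.1584, 0.1692]
tool_rot: [3.048, 0.76, 0.002]
wrist_force: [-2.5, 0.8, 11.2]
opening: 0.0006
finger_force: 5.6
```

Bottomed out: travel stopped at 0.1692 and the force jumped to 11 N. I'll hold briefly, release and check.

```bash
python3 -m crank '0 0 0.5 0 0 0 1;0 0 0 0 0 0 1;0 0 0 0 0 0 1'
python3 -m crank '0 0 -4 0 0 0 1;0 0 -6 0 0 0 1;0 0 -8 0 0 0 1;0 0 -15 0 0 0 1;0 0 -25 0 0 0 1;0 0 -30 0 0 0 1;0 0 -30 0 0 0 1;0 0 0 0 0 0 1'
python3 -m crank '0 -30 -20 0 0 0 1;0 -35 -10 0 0 0 1;0 -35 0 0 0 0 1;0 -35 0 0 0 0 1;0 -35 0 0 0 0 1;0 -20 0 0 0 0 1;0 0 0 0 0 0 1;0 0 0 0 0 0 1'
python3 m.py 4
python3 - <<'E'
from h import *
for n in("side","top"):
    s=dict(np.load(f"{n}4.npz")); P=cloud(s); a=dict(np.load(f"{n}0.npz"))
    hsv=cv2.cvtColor(s["color"],cv2.COLOR_RGB2HSV).astype(int)
    red=((hsv[...,0]<6)|(hsv[...,0]>174))&(hsv[...,1]>170)&(np.hypot(P[...,0]-.629,P[...,1]+.158)<.025)
    print(n,"plunger z",np.median(P[red][:,2]) if red.any() else None)
E
```

```text
t: 15.82
eef_pos: [0.6297, -0.1584, 0.1691]
tool_rot: [3.047, 0.76, 0.002]
wrist_force: [-4.7, 0.9, 14.7]
opening: 0.0004
finger_force: 7.3
t: 16.48
eef_pos: [0.6304, -0.1586, 0.2922]
tool_rot: [3.044, 0.759, 0.011]
wrist_force: [0.0, 0.6, 1.4]
opening: 0.0004
finger_force: 0.0
t: 17.15
eef_pos: [0.54, 0.01, 0.3157]
tool_rot: [3.048, 0.763, -0.0]
wrist_force: [0.2, -1.3, -0.3]
opening: 0.0004
finger_force: 0.0
tcp [0.54   0.01   0.3157] yaw_y -61.9 zaxis [-1.e-04 -1.e-04 -1.e+00] q6 1.03 t 17.15
shift tool mm [-137.6  145.3   40.7] rz tool rad 0.0017
0.00042060136010572177 [ 0.2 -1.3 -0.3] [-0.05 -0.02 -0.04]
side [262. 294.] 1311 (array([ 487.9, -184.2]), array([121.6, 120. ]), 87.6)
 tilt/height [0.0008 0.0052 0.1719] 0.14573467014468666 0.1760917891213234
top [376. 271.] 695 (array([ 485.5, -180.2]), array([118.8, 118.1]), 89.9)
 tilt/height [0.0047 0.0002 0.1726] 0.14632772222485224 0.18329790231919962
side plunger z 0.1606906353422547
top plunger z 0.1611846352562627
```

View pics/side4.png

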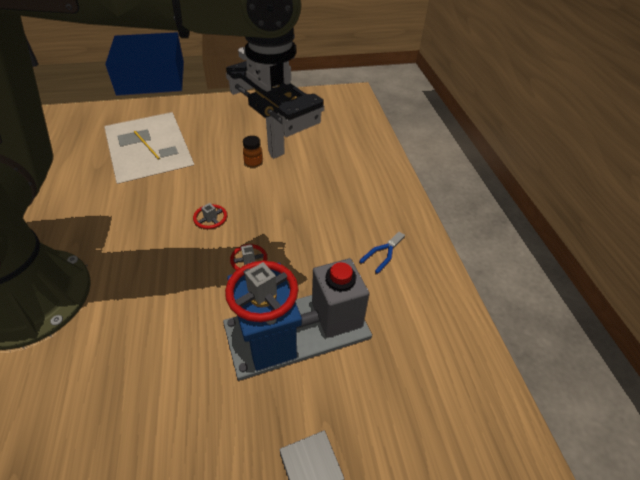

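The wheel is seated level at (262,290), the plunger is back up at (341,272), and the bystanders haven't moved.

```bash
python3 -c "
from station import bot
print(bot.hand_in())"
```

```text
the job is handed in; nothing more can be done
None
```

The job is done and handed in at about 17 s: the wheel sits home on the brass collar, the reset plunger was pushed to its stop and sprang back up, and the jar, pliers and block stayed where they were.

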